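Hold the end stop against a row of shakers in a sprung rack

ROBOT

A 7-joint arm with a two-finger parallel gripper is mounted at the origin on a cart in front of the work surface, level with it; the furniture and walls round the work are solid. World frame = base frame: x ahead of the robot, y to its left, z up, the work surface at z = 0. Lengths are in m, angles in rad, forces in N, time in s.
With the tool pointing down it reaches from about 0.425 to 0.825 m from the base axis. Payload 3.6 kg.
Tool frame: the origin (TCP) lies where the fingers leave the gripper's body, on its centre line; the fingertips stand 73 mm ahead of it and the grasp point (between the pads) lies 54 mm ahead of it; x points along the fingers, y is the direction in which the jaws open and shut, and the axes are right-handed (so a half turn about x gives the same grasp; the last joint's range is limited). The gripper opens to 85 mm and grips with 20 to 120 N. Pads are 22 mm wide; open, the fingers measure 114 mm over their backs; the gripper's body (76 mm by 85 mm) begins 54 mm behind the grasp point. The pads swing forward as they close: fully open they stand 13 mm farther back than shut.
Start: joints at [-1.254, 0.615, -0.013, 1.423, 0.008, 1.103, -0.04], TCP at [0.219, 0.612, 0.304] pointing down, gripper open.
Joint ranges: [-3.12, 3.12], [-0.3, 2.06], [-1.34, 1.32], [0.26, 2.42], [-1.36, 4.5], [0.01, 1.98], [-2.84, 2.84]. Speed limits (rad/s): [2.79, 2.79, 3.14, 3.14, 3.14, 3.14, 3.14].

INTERFACE

Orientations are given as a unit quaternion [x, y, z, w].
In Python, from station import arm, snapshot, camera_info, ticket gives the robot as it stands. Calls block until the motion is done:
- arm.movep(position, orientation): joint-space move of the TCP to a pose.
- arm.line_to(position, velocity=0.15, ori=None): straight line of the TCP; ori=None keeps the orientation; velocity is the mean speed in m/s.
- arm.move_j(angles): joint-space move.
- arm.move_gripper(opening, effort=None): opening from 0.0 (shut) to 1.0 (fully open); effort is the grip in N (None keeps the last); returns when the fingers have stopped.
- arm.pause(seconds).
- arm.ik(position, orientation): joint angles nearest the present ones, or None.
- snapshot(name): name is "scene" or "top"; returns the picture (384x512x3 uint8, blue, green, red); there is no depth.
- camera_info(name): a dict with "fx", "fy", "cx", "cy" (pixels), "R" (3x3) and "t" (3): a world point X has camera coordinates R X + t. Camera axes: x right, y down, z forward; pixel columns grow to the right and rows downward; lengths in m; the calibration is good to about 2 mm. A picture is of the moment at which its call begins. camera_info takes no time and is no camera call.
A pose or a line that the arm cannot do raises arm.MotionError and nothing moves.
- ticket.finish_job(): hands the job in, once; it reports no verdict.
Readings, each from a call of its own:
- arm.read_time(): time.
- arm.read_joint_positions(): joint angles.
- arm.read_dq(): joint speeds.
- arm.read_effort(): joint torques, N m.
- arm.read_tool_pos(): TCP position.
- arm.read_eef_rot(): TCP orientation.
- arm.read_ft_force(): force on the tool from outside, world axes, zero at the start.
- arm.read_wrist_torque(): the same for the moment, N m.
- arm.read_opening(): opening from 0.0 (shut) to 1.0 (fully open).
Only numpy, scipy, OpenCV 4.12 (cv2) and the standard library are available. Lean on these libraries where they do the work, as an engineer would, in place of code of your own. Each camera call takes 0.05 s, during which the arm holds its last target.

TASK

Stand the loose salt shaker upright in the steel channel rack, at the open end of the row of two that are already there, then set the loose end stop flat in the channel behind it, its tall flat face towards the shakers. Slide the end stop along the channel so that the three shakers close up and press the sprung end plate in about half way (about 10 mm of its 20 mm travel, roughly 8 N), never to its limit, and finish while still holding the stop pressed there with the gripper, steadily, so that a colleague can screw it down. Keep the shakers upright and leave the cup, the clip-top jar, the label roll and the timer where they stand.

Things in the scene. Friction and masses are not known exactly. Their poses are not given: they have to be found in the camera images.
- rack: The fixed rack: a straight steel channel 380 mm long (own y), base 90 mm wide. Origin on the worktop under its middle; z up. Channel floor at own z = 6 mm; two rails along the whole length, 50 mm apart inside (own x = -25 to 25 mm), tops at z = 24 mm. At the +y end a spring housing (own y = 166 to 188 mm, 80 mm high) with the sprung end plate before it. The -y end and the top are open.
- end_plate (a joint): How far the sprung end plate of the rack is pushed in, in m: 0 at rest, grows towards the rack's own +y, at most 0.020. Spring of 800 N per m (4 N at 5 mm, 8 N at 10 mm, 16 N at the limit), no preload.
- end_plate_face (a point): Centre of the face of the sprung end plate that the shakers press on (plate 46 mm wide, 70 mm high, its foot at the channel floor); at rest at the rack's own x = 0, y = 120 mm, 43 mm above the worktop.
- shaker_a: Plain steel salt shaker, round and straight-sided, upright: 44 mm in diameter up to 78 mm, with a screw cap (joint line 60 mm up) and a low domed top with small holes, 90 mm high in all, 0.12 kg (varies). Origin: centre of its underside, z up; its yaw means nothing. Stands in the channel near the sprung end plate.
- shaker_b: Salt shaker like shaker_a. Stands in the channel next to shaker_a on the side of the open end, with a gap.
- shaker_c: The loose salt shaker, like shaker_a. Stands on the worktop to the left or the right of the rack.
- end_stop: Loose steel bracket, 0.25 kg, on the worktop on the other side of the rack from shaker_c. Origin: centre of its underside, z up. Foot 44 (own x) x 64 (own y) x 8 mm. At own +y an upright face plate 42 mm wide, 84 mm high (y = 26 to 32 mm); behind it a grip rib 18 mm thick (x = -9 to 9), y = -7 to 26 mm, also 84 mm high, to grip across. Fits the channel with 3 mm play a side, its +y along the rack's +y.
- stop_face (a point): Centre of the flat outer side of the end stop's face plate, at the stop's own x = 0, y = 32 mm, 42 mm above its underside.
- steel_cup: Bystander: steel cup, 76 mm in diameter, 102 mm high, behind the rack. Origin at the centre of its underside.
- clip_jar: Bystander: glass clip-top jar, 72 mm across, 108 mm high, behind the rack. Origin at the centre of its underside.
- label_roll: Bystander: roll of labels, 60 mm in diameter, 30 mm high, in front of the rack. Origin at the centre of its underside.
- kitchen_timer: Bystander: round wind-up timer, 63 mm in diameter, 56 mm high, in front of the rack. Origin at the centre of its underside.
Things that resemble listed ones, but are neither listed nor needed, are in the scene too. Leave any green look-alike of the shaker_c alone.

How it is judged:
On the way, in this order (a step that is already met when the one before it is completed fails the run):
1. the loose shaker stands upright in the channel behind the other two and is let go (x of shaker_c in the frame of rack between -0.008 and 0.008 m and z of shaker_c in the frame of rack between 0.003 and 0.01 m and angle between shaker_c's own z axis and vertical below 0.12 rad and y of shaker_c in the frame of rack between -0.19 and 0.045 m and horizontal distance between shaker_c and shaker_b above 0.038 m and contact force between the fingers and shaker_c below 0.1 N), for 0.2 s.
2. the end stop stands flat in the channel at the row's open end (x of end_stop in the frame of rack between -0.008 and 0.008 m and z of end_stop in the frame of rack between 0.003 and 0.011 m and angle between end_stop's own z axis and vertical below 0.12 rad and y of end_stop in the frame of rack below 0 m and angle between the y axis of end_stop and the y axis of rack, either way round below 0.15 rad), for 0.2 s.
At the end, for the whole second after the job is handed in: The gripper is still on the end stop, which stands flat in the channel in line with it (within 0.15 rad), face against the third shaker, and presses it with 4 to 14 N, steadily; the push goes through all three shakers, upright in the channel, into the end plate, which stays 6 to 14 mm in (value of joint end_plate between 0.006 and 0.014 m and contact force between end_stop and shaker_c between 4 and 14 N and contact force between shaker_c and shaker_b above 3 N and contact force between shaker_b and shaker_a above 3 N and horizontal distance between stop_face and shaker_c below 0.03 m and contact force between the fingers and end_stop above 2 N and x of shaker_a in the frame of rack between -0.008 and 0.008 m and z of shaker_a in the frame of rack between 0.003 and 0.01 m and angle between each of shaker_a, shaker_b, shaker_c, end_stop's own z axis and vertical below 0.12 rad and x of shaker_b in the frame of rack between -0.008 and 0.008 m and z of shaker_b in the frame of rack between 0.003 and 0.01 m and x of shaker_c in the frame of rack between -0.008 and 0.008 m and z of shaker_c in the frame of rack between 0.003 and 0.01 m and x of end_stop in the frame of rack between -0.008 and 0.008 m and z of end_stop in the frame of rack between 0.003 and 0.011 m and angle between the y axis of end_stop and the y axis of rack, either way round below 0.15 rad and linear speed of each of end_stop, shaker_a below 0.01 m/s); the arm keeps its last pose, push and grip.
It fails at once if the end plate is driven to its limit (value of joint end_plate above 0.0185 m).
It fails at once if a shaker is tipped over (angle between any of shaker_a, shaker_b, shaker_c's own z axis and vertical above 0.6 rad).
It fails at once if the cup, jar, label roll or timer is moved more than 3 cm or tipped (distance of any of steel_cup, clip_jar, label_roll, kitchen_timer from where it was at the start of the episode above 0.03 m or angle between any of steel_cup, clip_jar, label_roll, kitchen_timer's own z axis and vertical above 0.5 rad).
It also fails if it takes over 64 s, if anything falls off the work surface, if the arm or the gripper's body presses on something with over 40 N, if the wrist force passes 120 N, or if a joint passes its speed limit or range.

## Working session

There is one attempt and no reset: what is moved stays moved. The work goes in short steps, each a Python script; the robot and the scene stay as the last script left them, time stands still between calls to the robot, and variables do not carry over. Pictures are saved under pics/ and viewed, and the job is handed in when it is done.

```bash
ls; mkdir -p pics
python3 - <<'E'
from station import arm, snapshot, camera_info
import cv2
for n in("scene","top"):
    im=snapshot(n);cv2.imwrite(f"pics/{n}0.png",im);c=camera_info(n);print(n,c)
print(arm.read_time(),arm.read_tool_pos(),arm.read_eef_rot())
E
```

```text
pics
scene {'fx': 424.99144557098253, 'fy': 424.99144557098253, 'cx': 252.57964605612602, 'cy': 189.17582507478664, 'R': array([[ 0.46412994, -0.88576494,  0.0019705 ],
       [-0.51085822, -0.26949946, -0.81632954],
       [ 0.72360714,  0.37787633, -0.57758306]]), 't': array([-0.28329058,  0.33528346,  1.09455914])}
top {'fx': 382.2000688393657, 'fy': 382.2000688393657, 'cx': 254.06799757463952, 'cy': 192.53829335679262, 'R': array([[-0.00945211, -0.99993415, -0.00650737],
       [-0.99798946,  0.00984119, -0.06261147],
       [ 0.06267139,  0.00590247, -0.99801676]]), 't': array([-0.00262324,  0.59199169,  1.215692  ])}
0.1 [0.21888202 0.61147656 0.3028382 ] [ 0.12007982  0.69681983 -0.12175264  0.69656246]
```

View pics/scene0.png

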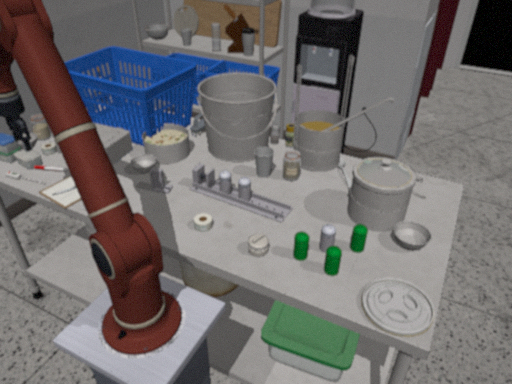

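View pics/top0.png

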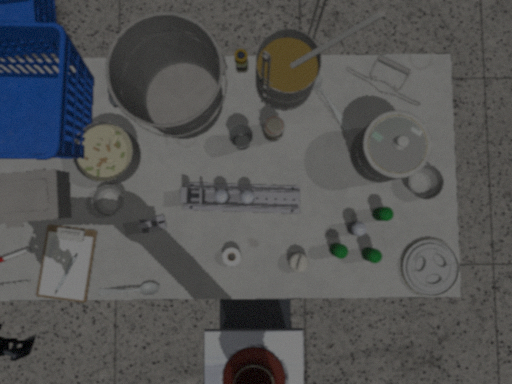

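The top view shows the rack at about cols 182–300, row 198, with the spring housing at the left end. The grey shaker is at about (358,228), with green look-alikes at (385,213), (340,251) and (373,255). A bracket stands at about (150,222). I'll enlarge these areas to confirm.

Run:
```python
import cv2,numpy as np
t=cv2.imread("pics/top0.png");s=cv2.imread("pics/scene0.png")
f=lambda im,x,y,w,h,k:cv2.resize(im[y:y+h,x:x+w],None,fx=k,fy=k,interpolation=cv2.INTER_CUBIC)
cv2.imwrite("pics/c1.png",np.vstack([f(t,120,170,195,75,4.1)[:, :799],f(t,300,190,195,75,4.1)[:, :799-0]])[:600])
a=f(s,130,140,160,85,5)
cv2.imwrite("pics/c2.png",a[:,:800])
cv2.imwrite("pics/c3.png",f(s,280,210,100,75,6))
```

```text
(no output)
```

View pics/c1.png

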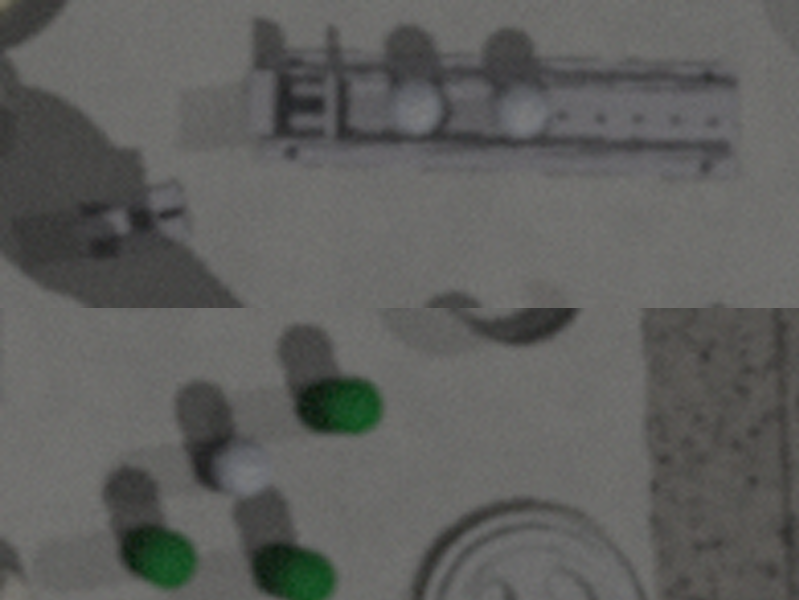

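View pics/c2.png

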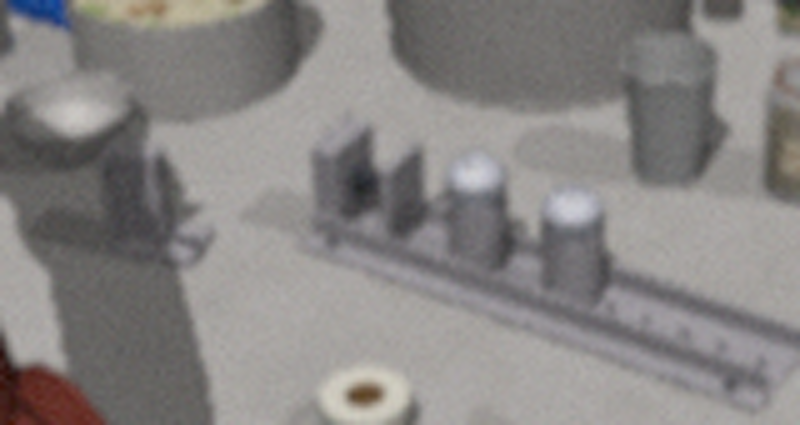

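View pics/c3.png

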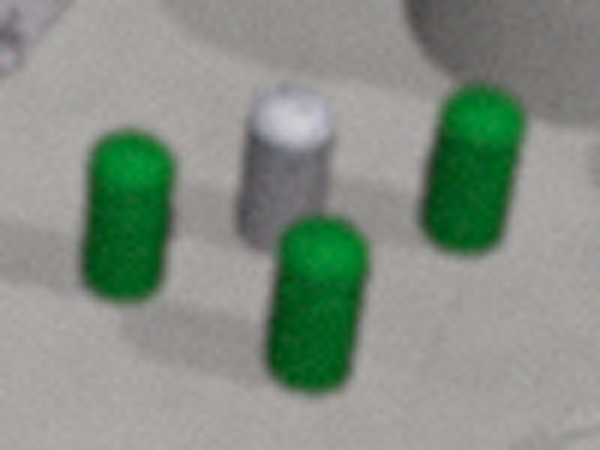

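The crops confirm that the steel-grey shaker at top (359,229), scene (328,235), is shaker_c. The three others are green look-alikes. The bracket at (150,222) lies partly in the arm's shadow; its foot points right (-y) and its face plate left (+y). Next I'll measure the rack and shakers.

```bash
cat > h.py <<'E'
import numpy as np,cv2
from station import arm,snapshot,camera_info
from scipy.spatial.transform import Rotation as Rot
def ray(n,u,v):
    c=camera_info(n);R=np.array(c["R"]);t=np.array(c["t"])
    d=R.T@np.array([(u-c["cx"])/c["fx"],(v-c["cy"])/c["fy"],1]);return -R.T@t,d
def onz(n,u,v,z):
    o,d=ray(n,u,v);return o+d*(z-o[2])/d[2]
def tri(p,q):
    o1,d1=ray("top",*p);o2,d2=ray("scene",*q)
    s=np.linalg.lstsq(np.c_[d1,-d2],o2-o1,rcond=None)[0]
    a=o1+s[0]*d1;b=o2+s[1]*d2;return (a+b)/2,np.linalg.norm(a-b)
def proj(n,X):
    c=camera_info(n);p=np.array(c["R"])@np.asarray(X)+c["t"];return c["fx"]*p[0]/p[2]+c["cx"],c["fy"]*p[1]/p[2]+c["cy"]
def down(phi):  # tool x down, tool y (jaw) at world angle phi
    x=np.array([0,0,-1.]);y=np.array([np.cos(phi),np.sin(phi),0]);return Rot.from_matrix(np.c_[x,y,np.cross(x,y)]).as_quat()
E
python3 - <<'E'
from h import *
t=cv2.imread("pics/top0.png")
def crop(x,y,w,h,k,name):
    c=t[y:y+h,x:x+w].astype(float);c=np.clip((c-40)*1.6,0,255).astype('uint8')
    c=cv2.resize(c,None,fx=k,fy=k,interpolation=cv2.INTER_CUBIC)
    for i in range(0,w,10):cv2.putText(c,str(x+i),(i*k,10),0,.35,(0,255,255));cv2.line(c,(i*k,12),(i*k,18),(0,255,255))
    for i in range(0,h,10):cv2.putText(c,str(y+i),(0,i*k+4),0,.35,(0,255,255));cv2.line(c,(22,i*k),(28,i*k),(0,255,255))
    cv2.imwrite(name,c)
crop(175,175,66,45,12,"pics/d1.png");crop(240,175,66,45,12,"pics/d2.png")
# blobs of bright
for n in("top","scene"):
    im=cv2.imread(f"pics/{n}0.png");g=im.min(2)
    print(n,g.max())
    m=(cv2.GaussianBlur(g,(3,3),0)>(150 if n=="top" else 160)).astype('uint8')
    k,l,st,ce=cv2.connectedComponentsWithStats(m)
    for s,c in zip(st[1:],ce[1:]):
        if 15<s[4]<400:print(s,c.round(1))
E
```

```text
top 128
scene 205
[191 137  11   9  37] [197.1 141.2]
[275 141  11  17  56] [281.  148.1]
[168 154  28  38 367] [181.9 172.2]
[198 154  10   8  49] [202.8 157.1]
[341 156   5   7  25] [342.6 158.9]
[139 159  13   7  64] [144.9 162. ]
[275 158   6   7  25] [278.  161.1]
[345 158  14  28 124] [348.7 170.1]
[ 46 163  17   7  72] [ 54.1 166.7]
[245 163   9   3  16] [249.4 163.8]
[  0 164  20  13 162] [  8.3 169.8]
[227 164   7   6  21] [230.1 166.6]
[206 166   4   5  17] [207.4 167.9]
[216 167   6   8  19] [218.  169.1]
[384 168   7   3  18] [386.9 168.8]
[ 30 171  33  12 230] [ 46.5 175.9]
[220 170  10   8  59] [224.6 173.5]
[330 171   8   6  27] [334.5 173.5]
[235 176  15   9  63] [243.3 180. ]
[  5 179  34  14 128] [ 22.9 185.3]
[121 178  20  34 243] [131.6 194.7]
[252 178  29  18 267] [268.2 186.8]
[423 183  22  21 165] [432.3 191.6]
[410 200  17  14 138] [418.6 206.9]
[ 72 203  11   7  40] [ 77.6 206.2]
[407 210   7  11  36] [410.1 215.7]
[304 216   7   7  20] [306.3 218.8]
[299 222  14  11  63] [304.8 226.8]
[324 225  27  15 230] [337.9 230.3]
[399 228  16  14 164] [406.7 233.9]
[366 236  13  16 116] [371.3 243.3]
[252 238  14  10  77] [259.9 243.4]
[428 241  21  16 156] [437.9 248.6]
[386 252   9   3  17] [389.9 253. ]
[229 255  27  23 382] [243.1 265.8]
[401 254  12   6  28] [407.1 256.7]
[339 270   7  14  36] [342.2 276.3]
[374 276  40   9 105] [393.7 279.1]
[415 285  15  13  28] [422.8 291. ]
[389 313  15   8  71] [396.1 316.2]
[385 349   8  21  47] [388.4 359.4]
[347 357  21  17 115] [357.2 365.7]
```

View pics/d1.png

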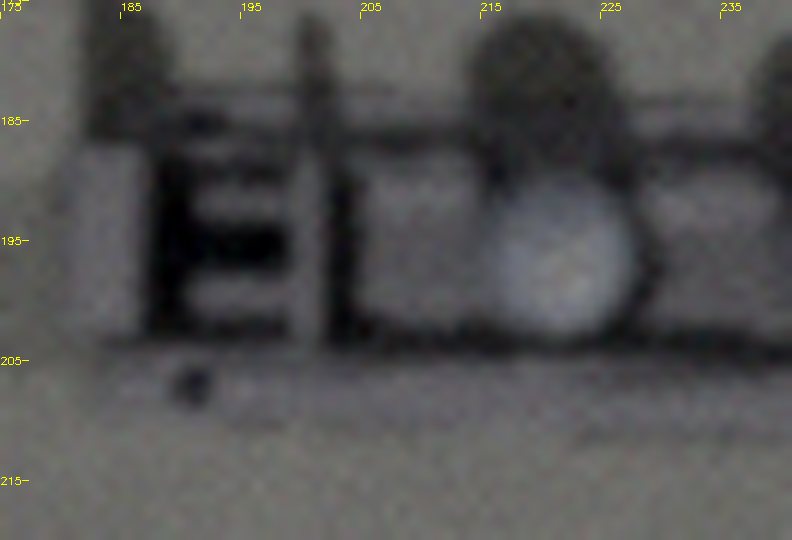

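View pics/d2.png

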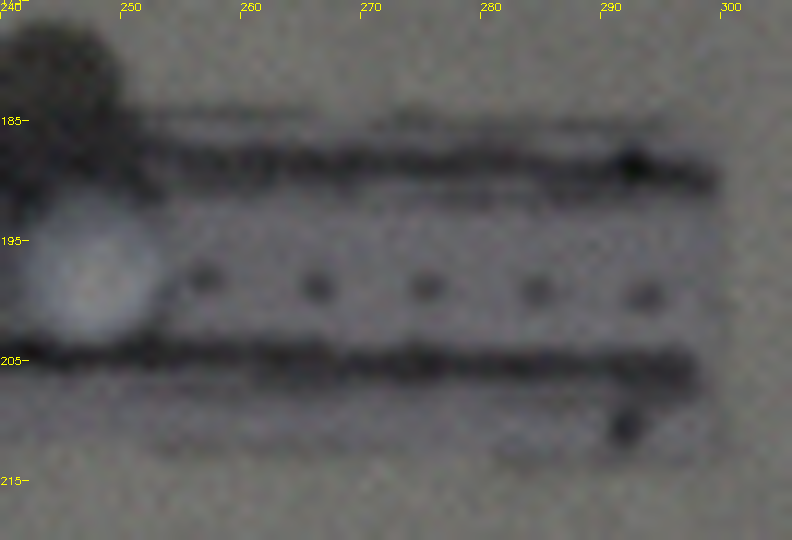

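```bash
python3 - <<'E'
from h import *
H=np.array([onz("top",u+.0,v,.006)[:2] for u,v in [(257,198.4),(266.5,199),(275.5,199),(284.5,199.1),(293.5,199.6)]]);print(H.round(4))
S=np.array([onz("top",u,v,.006)[:2] for u,v in [(292.3,188.3),(292,210.5),(191.3,185.2),(191,207)]]);print(S.round(4))
m1=S[:2].mean(0);m2=S[2:].mean(0);d=m2-m1;print("axis",d/np.linalg.norm(d),np.linalg.norm(d),np.degrees(np.arctan2(d[1],d[0])), (m1+m2)/2)
print("right end",onz("top",299.7,199.5,.006),"left end",onz("top",180,196,.08))
for p,q in [((221.8,197),(224.6,176)),((247.3,198.3),(245,184)),((359,229),(328,231))]:
    print(onz("top",*p,.085),onz("scene",*q,.085),tri(p,q))
E
python3 - <<'E'
import cv2,numpy as np
s=cv2.imread("pics/scene0.png")
def crop(t,x,y,w,h,k,name):
    c=t[y:y+h,x:x+w];c=cv2.resize(c,None,fx=k,fy=k,interpolation=cv2.INTER_CUBIC)
    for i in range(0,w,10):cv2.putText(c,str(x+i),(i*k,10),0,.35,(0,0,255))
    for i in range(0,h,10):cv2.putText(c,str(y+i),(0,i*k+4),0,.35,(0,0,255))
    cv2.imwrite(name,c)
crop(s,310,215,40,40,14,"pics/e1.png")
t=cv2.imread("pics/top0.png")
crop(np.clip((t.astype(float)-20)*1.7,0,255).astype('uint8'),335,205,50,40,14,"pics/e2.png")
E
```

```text
[[ 0.5735 -0.0176]
 [ 0.5712 -0.0486]
 [ 0.5709 -0.0779]
 [ 0.5703 -0.1072]
 [ 0.5684 -0.1364]]
[[ 0.6053 -0.1331]
 [ 0.533  -0.131 ]
 [ 0.6188  0.1967]
 [ 0.5475  0.1976]]
axis [0.04244042 0.999099  ] 0.3295469080431535 87.56761249550199 [0.57617499 0.03256297]
right end [ 0.56855105 -0.15662057  0.006     ] left end [0.57967301 0.21880285 0.08      ]
[0.57508291 0.08995664 0.085     ] [0.56489545 0.08688941 0.085     ] (array([0.57485268, 0.09168796, 0.07765576]), np.float64(0.002454332941283144))
[0.57034766 0.01209295 0.085     ] [5.54858979e-01 2.38812783e-04 8.50000000e-02] (array([0.57170696, 0.01115665, 0.0711921 ]), np.float64(0.0028896755449504866))
[ 0.47388305 -0.32577757  0.085     ] [ 0.45477987 -0.33162218  0.085     ] (array([ 0.47278391, -0.32839634,  0.07016015]), np.float64(0.002831616892830628))
```

View pics/e1.png

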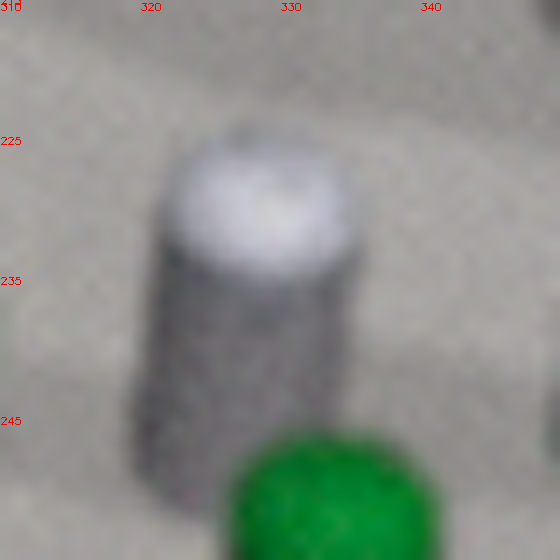

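View pics/e2.png

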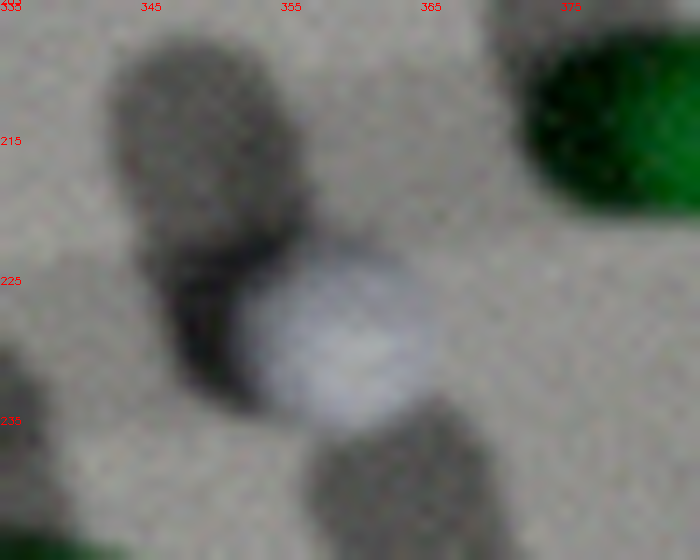

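Run:
```python
import cv2,numpy as np
s=cv2.imread("pics/scene0.png")
def crop(t,x,y,w,h,k,name):
    c=t[y:y+h,x:x+w];c=cv2.resize(c,None,fx=k,fy=k,interpolation=cv2.INTER_CUBIC)
    for i in range(0,w,10):cv2.putText(c,str(x+i),(i*k,10),0,.35,(0,0,255));cv2.line(c,(i*k,12),(i*k,16),(0,0,255))
    for i in range(0,h,10):cv2.putText(c,str(y+i),(0,i*k+4),0,.35,(0,0,255))
    cv2.imwrite(name,c)
crop(s,235,165,60,55,13,"pics/f1.png")
crop(s,182,155,60,50,13,"pics/f2.png")
```

```text
(no output)
```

View pics/f1.png

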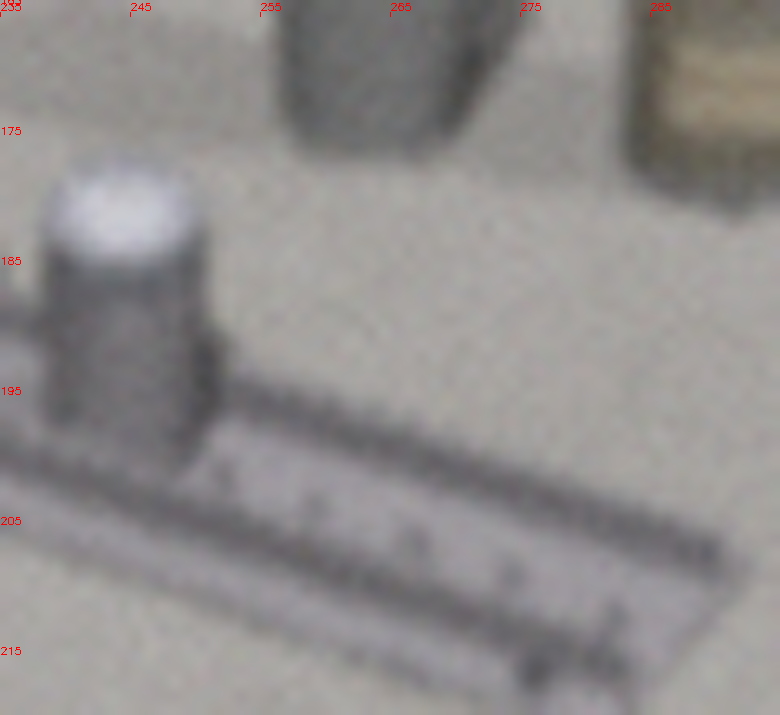

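View pics/f2.png

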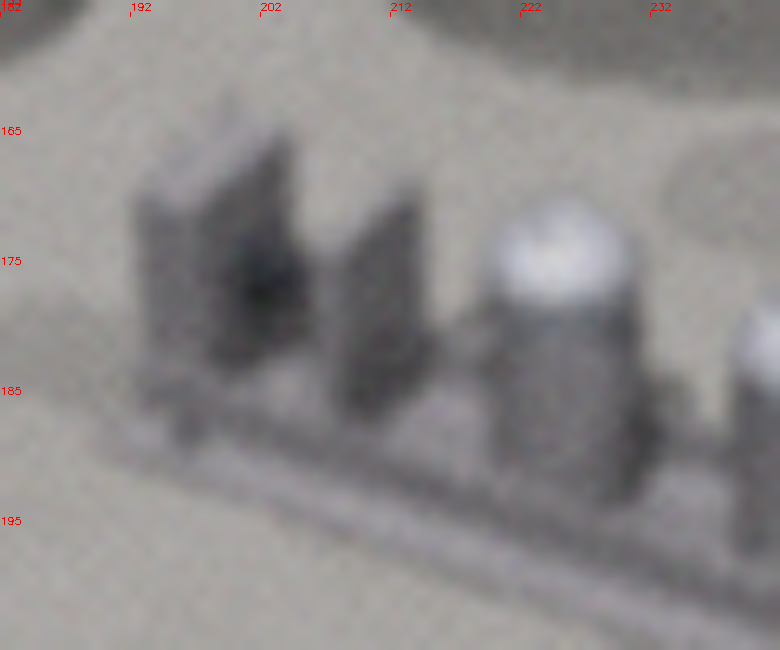

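Run:
```python
from h import *
for p,q in zip([(257,198.4),(266.5,199),(275.5,199),(284.5,199.1),(293.5,199.6)],[(252,201.5),(259,204),(266.7,206.8),(274.2,209.5),(282,213)]):
    print(tri(p,q),onz("scene",*q,.006))
print("screws",tri((292.2,210.5),(276,216.5)),tri((191,207),(196.5,188.3)))
for p,q in [((221.3,196.7),(225.2,175.3)),((247,197.8),(244,182)),((358.7,229),(327.7,230.0))]:
    print(onz("top",*p,.084),onz("scene",*q,.084),tri(p,q))
for g in [(385,213),(340,251),(373,255)]: print("g",onz("top",*g,.085))
for b in [(242,137),(274,127),(231,256),(298,262),(150,222)]: print("bys",onz("top",*b,.06))
```

```text
(array([ 0.57342736, -0.01737743,  0.00431773]), np.float64(0.0006032303794616415)) [ 0.57129258 -0.01815624  0.006     ]
(array([ 0.5706622 , -0.04750689,  0.00584499]), np.float64(0.002423433997232202)) [ 0.56983934 -0.04656522  0.006     ]
(array([ 0.57061052, -0.07718469,  0.00420009]), np.float64(0.001775690589279729)) [ 0.56801233 -0.0774278   0.006     ]
(array([ 0.5699697 , -0.1064493 ,  0.00345104]), np.float64(0.0020593986824397024)) [ 0.56640078 -0.10690961  0.006     ]
(array([ 5.68362815e-01, -1.36404627e-01,  2.79198560e-04]), np.float64(0.0013286190179525271)) [ 0.56130317 -0.13861892  0.006     ]
screws (array([ 0.53252229, -0.13056978,  0.00836646]), np.float64(0.0019439959406436374)) (array([0.54703306, 0.19834948, 0.00676411]), np.float64(0.0019196379607702527))
[0.57606811 0.09157287 0.084     ] [0.57099314 0.08810856 0.084     ] (array([0.57640875, 0.09176433, 0.07972158]), np.float64(0.0004639189416637331))
[0.57193367 0.01302068 0.084     ] [0.56515785 0.00974195 0.084     ] (array([0.5720919 , 0.013338  , 0.07867277]), np.float64(0.00042674748825470994))
[ 0.47385652 -0.32513513  0.084     ] [ 0.45979305 -0.32903616  0.084     ] (array([ 0.47298232, -0.32683511,  0.0732786 ]), np.float64(0.002436909056916522))
g [ 0.52155951 -0.40591385  0.085     ]
g [ 0.40821568 -0.26670772  0.085     ]
g [ 0.39535475 -0.36587375  0.085     ]
bys [0.76499018 0.02777118 0.06      ]
bys [ 0.79578473 -0.07339503  0.06      ]
bys [0.39358799 0.06454202 0.06      ]
bys [ 0.37342821 -0.1420012   0.06      ]
bys [0.50069409 0.31603855 0.06      ]
```

```bash
cat >> h.py <<'E'
AX=np.array([.0427,.99909]); XX=np.array([.99909,-.0427]); C=np.array([.5753,.033])
RPHI=np.arctan2(XX[1],XX[0])
def rk(x,y): return C+XX*x+AX*y
def torack(p): d=np.asarray(p)[:2]-C; return np.array([d@XX,d@AX])
def best(pos,phi):
    q0=np.array(arm.read_joint_positions());o=[]
    for f in(phi,phi+np.pi):
        q=arm.ik(pos,down(f))
        if q is not None:o.append((np.abs(np.array(q)-q0).max(),f,np.round(q,2)))
    o.sort(key=lambda a:a[0]);return o
E
python3 - <<'E'
from h import *
for phi in (75,-7,RPHI*57.3): print([(round(a[0],2),round(a[1],2),a[2]) for a in best([.473,-.3265,.25],np.radians(phi))])
print([(round(a[0],2),round(a[1],2),a[2]) for a in best([*rk(0,-.075),.25],RPHI)])
f=best([.473,-.3265,.25],np.radians(75))[0][1]
t0=arm.read_time()
arm.movep([.473,-.3265,.25],down(f))
print(arm.read_time()-t0,arm.read_tool_pos(),f)
cv2.imwrite("pics/s1.png",snapshot("scene"));cv2.imwrite("pics/t1.png",snapshot("top"))
E
```

```text
[(np.float64(1.38), np.float64(4.45), array([ 0.13,  0.65,  0.73,  1.73, -0.52,  0.96, -0.77])), (np.float64(2.31), np.float64(1.31), array([ 0.21,  0.62,  0.59,  1.73, -0.41,  0.92,  2.27]))]
[(np.float64(1.39), np.float64(-0.12), array([ 0.14,  0.64,  0.7 ,  1.73, -0.5 ,  0.95,  0.92])), (np.float64(1.88), np.float64(3.02), array([-0.05,  0.82,  1.13,  1.74, -0.81,  1.14, -1.93]))]
[(np.float64(1.4), np.float64(-0.04), array([ 0.14,  0.64,  0.7 ,  1.73, -0.49,  0.95,  0.99])), (np.float64(1.81), np.float64(3.1), array([-0.05,  0.82,  1.13,  1.74, -0.81,  1.14, -1.85]))]
[(np.float64(1.03), np.float64(-0.04), array([-0.22,  0.58,  0.41,  1.73, -0.29,  0.89,  0.27])), (np.float64(2.34), np.float64(3.1), array([-0.58,  0.81,  1.13,  1.74, -0.81,  1.14, -2.38]))]
3.3916999999999997 [ 0.47369142 -0.32564947  0.24986256] 4.4505895925855405
```

Run:
```python
import cv2,numpy as np
s=cv2.imread("pics/s1.png");t=cv2.imread("pics/t1.png")
f=lambda im,x,y,w,h,k:cv2.resize(im[y:y+h,x:x+w],None,fx=k,fy=k,interpolation=cv2.INTER_CUBIC)
cv2.imwrite("pics/g1.png",f(s,270,190,110,90,7))
def crop(t,x,y,w,h,k,name):
    c=f(t,x,y,w,h,k)
    for i in range(0,w,10):cv2.putText(c,str(x+i),(i*k,10),0,.35,(0,255,255));cv2.line(c,(i*k,12),(i*k,16),(0,255,255))
    for i in range(0,h,10):cv2.putText(c,str(y+i),(0,i*k+4),0,.35,(0,255,255))
    cv2.imwrite(name,c)
crop(np.clip((t.astype(float)-20)*1.7,0,255).astype('uint8'),130,200,45,40,14,"pics/g2.png")
crop(s,140,155,45,40,14,"pics/g3.png")
```

```text
(no output)
```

View pics/g1.png

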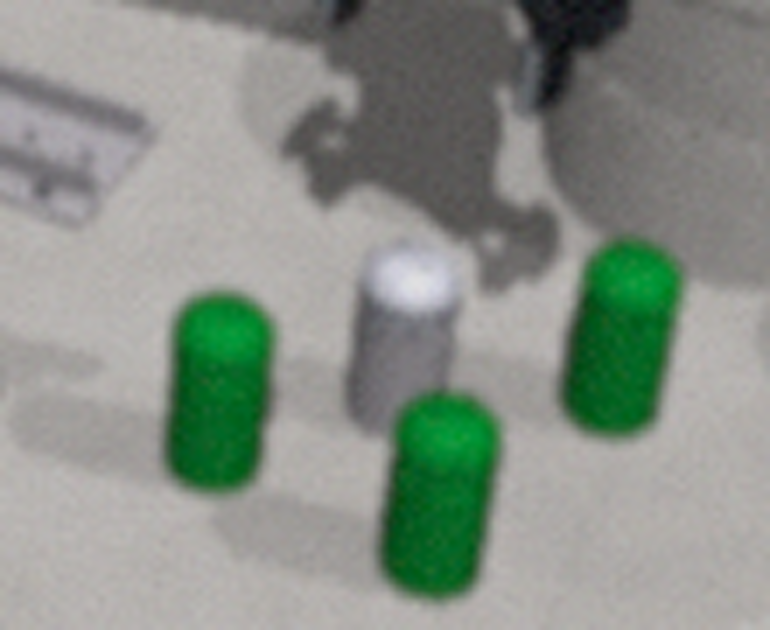

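View pics/g2.png

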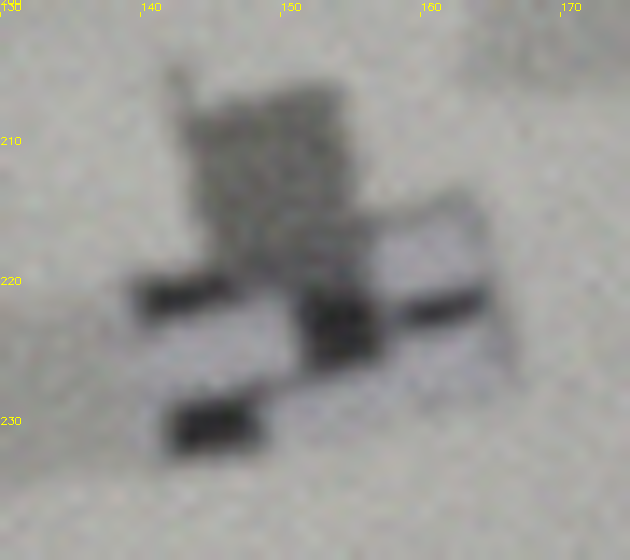

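View pics/g3.png

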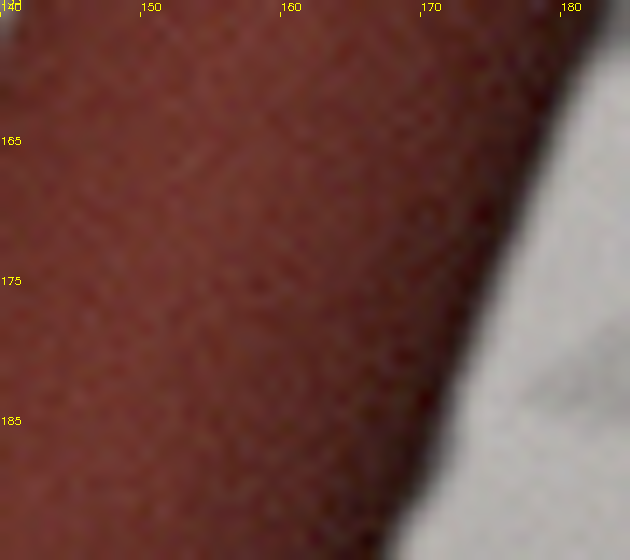

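Run:
```python
from h import *
a=onz("top",164.2,213.6,.008)[:2];b=onz("top",166.7,227.8,.008)[:2]
print(a,b,np.linalg.norm(a-b))
d=(a-b)/np.linalg.norm(a-b); ny=np.array([-d[1],d[0]]); print("perp yaw",np.degrees(np.arctan2(ny[1],ny[0])), (a+b)/2+.032*ny)
c1=onz("top",166.7,227.8,.008)[:2];c2=onz("top",151.5,231,.008)[:2];e=c2-c1;print("edge yaw",np.degrees(np.arctan2(e[1],e[0])))
for p in [(151,223.5),(140.5,226.5),(146,225)]: print(onz("top",*p,.084))
f=4.4505895925855405
arm.line_to([.473,-.3265,.112],.2)
print(arm.read_ft_force(),arm.read_tool_pos())
arm.move_gripper(0,30)
print(arm.read_opening(),arm.read_ft_force(),arm.read_time())
arm.line_to([.473,-.3265,.25],.2)
print(arm.read_opening(),arm.read_ft_force(),arm.read_time())
cv2.imwrite("pics/s2.png",snapshot("scene")[150:300,220:420].repeat(3,0).repeat(3,1))
```

```text
[0.52688515 0.2844948 ] [0.48082157 0.27613176] 0.04681660294842393
perp yaw 100.29020412124993 [0.49813707 0.31179858]
edge yaw 101.33095668126701
[0.49638684 0.30626375 0.084     ]
[0.48757346 0.33824045 0.084     ]
[0.49197236 0.32149144 0.084     ]
[-0.75385053  0.49240215 -0.04042056] [ 0.47341637 -0.32725091  0.1129254 ]
0.5047469241263803 [0.09712286 1.86627615 6.34677168] 4.9
0.5049302725693927 [ 0.35603371 -0.49429774 -1.54020651] 5.7417
```

View pics/s2.png

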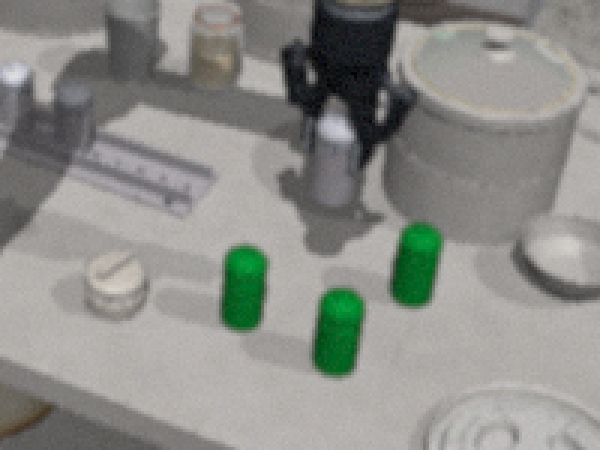

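Shaker_c is gripped and hanging clear at about scene pixel (332,198), and the green ones haven't moved. Next I'll carry it to the channel.

Run:
```python
from h import *
p=rk(0,-.075)
f=best([*p,.25],RPHI)[0][1]
arm.movep([*p,.25],down(f))
print(f,arm.read_tool_pos(),torack(arm.read_tool_pos()),arm.read_ft_force(),arm.read_time())
arm.line_to([*p,.145],.2)
print(arm.read_tool_pos(),torack(arm.read_tool_pos()),arm.read_ft_force())
for z in (.137,.132,.127):
    arm.line_to([*p,z],.04);F=arm.read_ft_force();print(z,arm.read_tool_pos()[2],F)
    if F[2]>6 or abs(F[0])>10: break
cv2.imwrite("pics/s3.png",cv2.resize(snapshot("scene")[140:240,180:330],None,fx=5,fy=5,interpolation=cv2.INTER_CUBIC))
print(arm.read_time())
```

```text
-0.042712898403656996 [ 0.57164195 -0.04398448  0.24952431] [-0.00036749 -0.07707063] [ 0.51148564 -0.40301679 -1.16373208] 6.95
[ 0.57273395 -0.04306476  0.14569021] [ 0.00068425 -0.07610511] [ 0.61945858 -0.38336091 -0.6888583 ]
0.137 0.1373044820451423 [-0.43721211 -0.07346606 -1.45995437]
0.132 0.1317386685628875 [ 0.63198511  0.0691566  -0.58463053]
0.127 0.12660928311688147 [ 0.52543075 -0.70008038 -0.93296986]
8.575
```

View pics/s3.png

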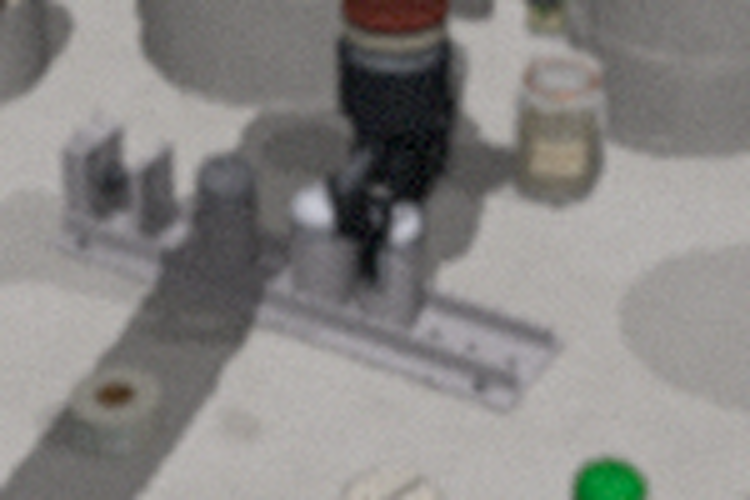

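The shaker is inside the rails, behind the other two, with no contact force. I'll lower it to the floor and release.

Run:
```python
from h import *
p=rk(0,-.075)
for z in (.123,.121,.1195,.1185,.1175,.1165):
    arm.line_to([*p,z],.04);F=np.array(arm.read_ft_force());print(z,arm.read_tool_pos()[2].round(4),F.round(2))
    if F[2]>2.5: break
arm.move_gripper(.85,30)
arm.pause(.1)
print(arm.read_ft_force(),arm.read_opening(),arm.read_time())
arm.line_to([*p,.25],.25)
cv2.imwrite("pics/s4.png",cv2.resize(snapshot("scene")[140:240,180:330],None,fx=5,fy=5,interpolation=cv2.INTER_CUBIC))
print(arm.read_time())
```

```text
0.123 0.1227 [ 0.33  0.07 -1.6 ]
0.121 0.1209 [-0.    0.42 -0.82]
0.1195 0.1194 [-0.43  0.58 -0.78]
0.1185 0.119 [ 0.01 -0.25  2.83]
[ 0.143666    0.40785012 -0.30345164] 0.8501390769070755 10.075
10.8
```

View pics/s4.png

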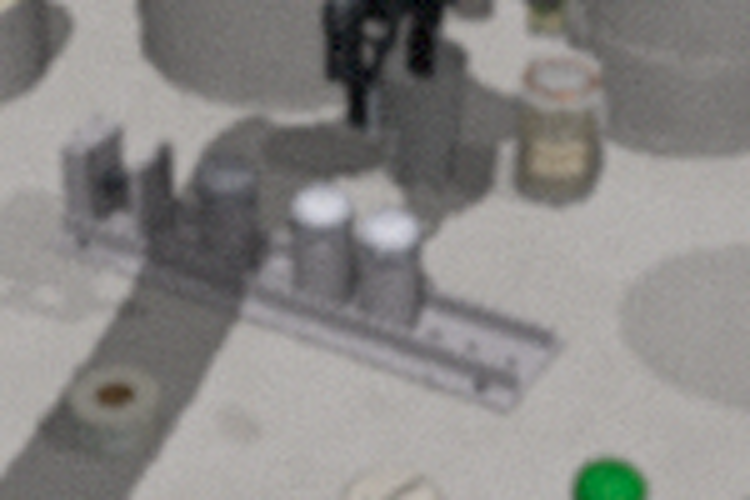

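Run:
```python
from h import *
yaw=np.radians(101);f=yaw-np.pi/2
g=np.array([.494,.320])
print([(round(a[0],2),round(a[1],2),a[2]) for a in best([*g,.25],f)])
arm.movep([*g,.25],down(f))
print(arm.read_time())
arm.line_to([*g,.150],.2)
cv2.imwrite("pics/s5.png",cv2.resize(snapshot("scene")[130:230,100:230],None,fx=5,fy=5,interpolation=cv2.INTER_CUBIC))
cv2.imwrite("pics/t5.png",cv2.resize(snapshot("top")[180:260,110:210],None,fx=7,fy=7,interpolation=cv2.INTER_CUBIC))
print(arm.read_time(),arm.read_ft_force())
```

```text
[(np.float64(0.61), np.float64(0.19), array([-0.75,  0.58,  0.23,  1.68, -0.16,  0.89, -0.27])), (np.float64(2.99), np.float64(3.33), array([-1.21,  0.83,  1.11,  1.7 , -0.81,  1.15, -2.81]))]
12.1833
12.9333 [-0.41336421 -0.05949813  0.3323883 ]
```

View pics/s5.png

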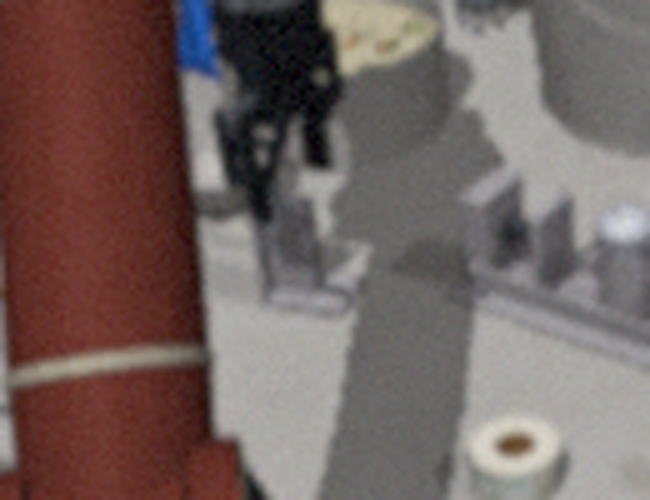

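View pics/t5.png

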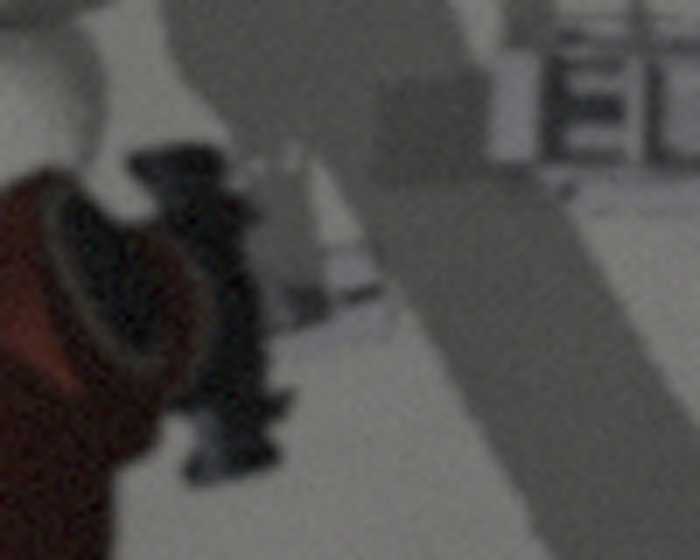

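Run:
```python
from h import *
g=np.array([.494,.320])
arm.line_to([*g,.109],.12)
F=arm.read_ft_force();print(F,arm.read_tool_pos())
if F[2]<5:
    arm.move_gripper(0,60)
    print(arm.read_opening(),arm.read_ft_force(),arm.read_tool_pos(),arm.read_time())
    arm.line_to([*g,.25],.2)
    print(arm.read_opening(),arm.read_ft_force(),arm.read_time())
cv2.imwrite("pics/s6.png",cv2.resize(snapshot("scene")[100:220,80:220],None,fx=5,fy=5,interpolation=cv2.INTER_CUBIC))
cv2.imwrite("pics/t6.png",cv2.resize(snapshot("top")[180:260,110:210],None,fx=7,fy=7,interpolation=cv2.INTER_CUBIC))
```

```text
[-0.3038756  -0.15136344 -0.8069683 ] [0.49433718 0.32014682 0.10947415]
0.20465582430298837 [-0.26094574  0.41466844  3.3519236 ] [0.49444086 0.32021642 0.10965502] 13.9583
0.20033265518841775 [-0.21694398 -0.19263283 -2.80907382] 14.8167
```

View pics/s6.png

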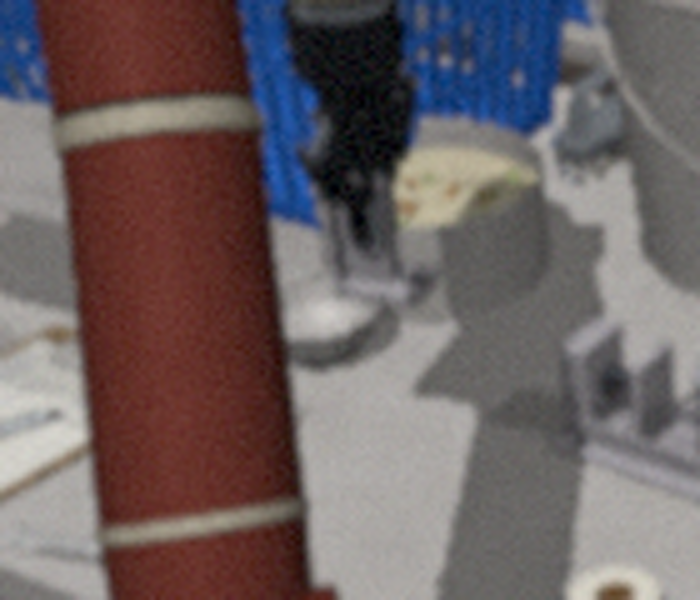

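View pics/t6.png

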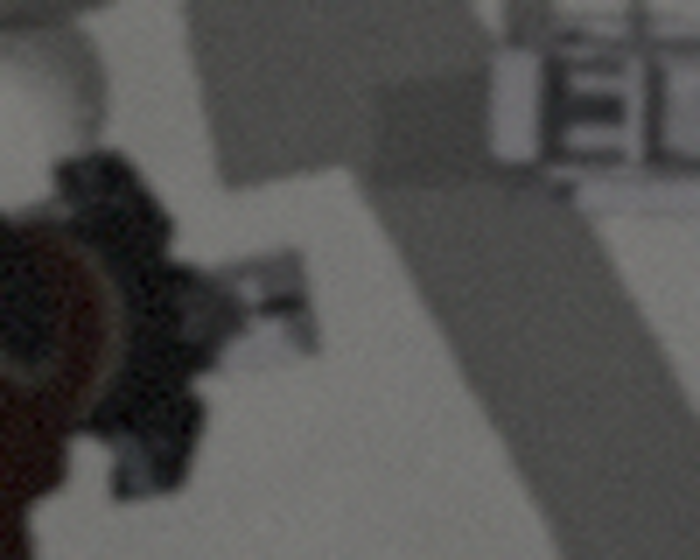

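Run:
```python
from h import *
p=rk(0,-.1405);f=RPHI
arm.movep([*p,.26],down(f))
print(arm.read_tool_pos(),arm.read_ft_force(),arm.read_time())
arm.line_to([*p,.150],.2)
print(torack(arm.read_tool_pos()),arm.read_tool_pos()[2],arm.read_ft_force(),arm.read_time())
cv2.imwrite("pics/s7.png",cv2.resize(snapshot("scene")[140:240,200:330],None,fx=6,fy=6,interpolation=cv2.INTER_CUBIC))
cv2.imwrite("pics/t7.png",cv2.resize(snapshot("top")[165:235,210:320],None,fx=7,fy=7,interpolation=cv2.INTER_CUBIC))
```

```text
[ 0.56978616 -0.10503669  0.25979004] [ 0.58014847  0.4156664  -1.97956371] 16.5167
[ 0.00095023 -0.14012002] 0.15078885187080834 [ 0.79527122 -0.1929806  -1.25945136] 17.2167
```

View pics/s7.png

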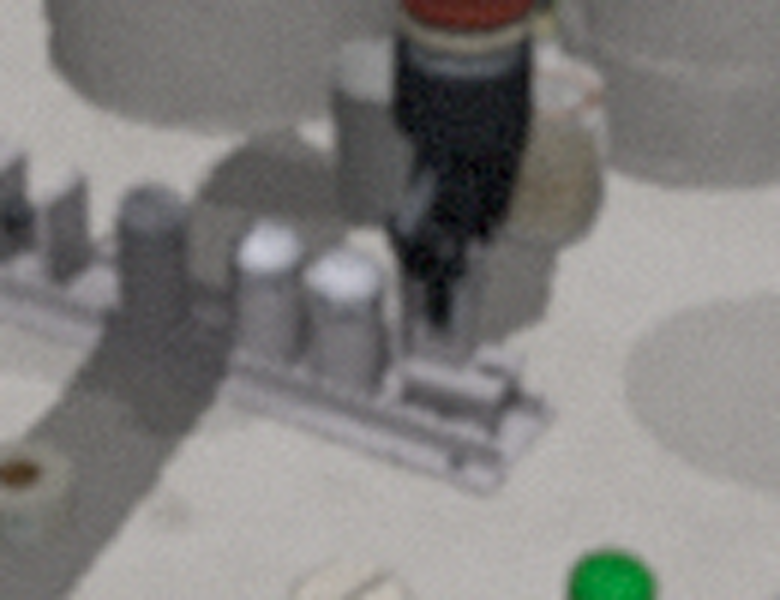

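View pics/t7.png

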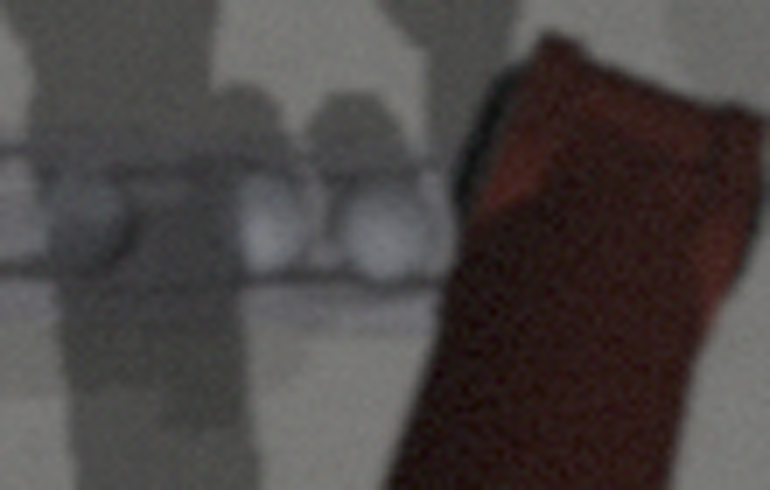

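Run:
```python
from h import *
p=rk(0,-.1405)
for z in (.138,.133,.128,.123,.119,.1175,.1165,.1155,.1145):
    arm.line_to([*p,z],.04);F=np.array(arm.read_ft_force());q=arm.read_tool_pos();print(z,q[2].round(4),torack(q).round(4),F.round(2),np.round(arm.read_wrist_torque(),2))
    if F[2]>2.5 or abs(F[0])>10: break
arm.pause(.2);print(arm.read_ft_force(),arm.read_time())
cv2.imwrite("pics/s8.png",cv2.resize(snapshot("scene")[140:240,200:330],None,fx=6,fy=6,interpolation=cv2.INTER_CUBIC))
```

```text
0.138 0.1377 [-0.0002 -0.1405] [-0.39 -0.44 -1.94] [-0.    0.03 -0.06]
0.133 0.1326 [-0.0002 -0.1404] [-0.84 -0.11 -2.03] [ 0.01  0.   -0.  ]
0.128 0.1276 [-0.0002 -0.1404] [ 0.48  0.43 -2.54] [-0.03  0.01 -0.02]
0.123 0.1226 [-0.0002 -0.1404] [-0.29 -0.08 -2.84] [0.02 0.01 0.03]
0.119 0.1187 [-0.0002 -0.1404] [ 0.18 -0.06 -1.73] [-0.01  0.01  0.02]
0.1175 0.1174 [-0.     -0.1405] [-0.62  0.55 -2.4 ] [-0.02  0.    0.01]
0.1165 0.1165 [-0.     -0.1405] [-0.49  0.   -2.13] [-0.07 -0.02  0.  ]
0.1155 0.1157 [ 0.0002 -0.1406] [-1.03  0.11 -0.5 ] [-0.02 -0.01 -0.01]
0.1145 0.1157 [ 0.0002 -0.1406] [-1.39  0.02  5.07] [0.03 0.37 0.01]
[-1.64787776  0.08786579  6.15789248] 20.0417
```

View pics/s8.png

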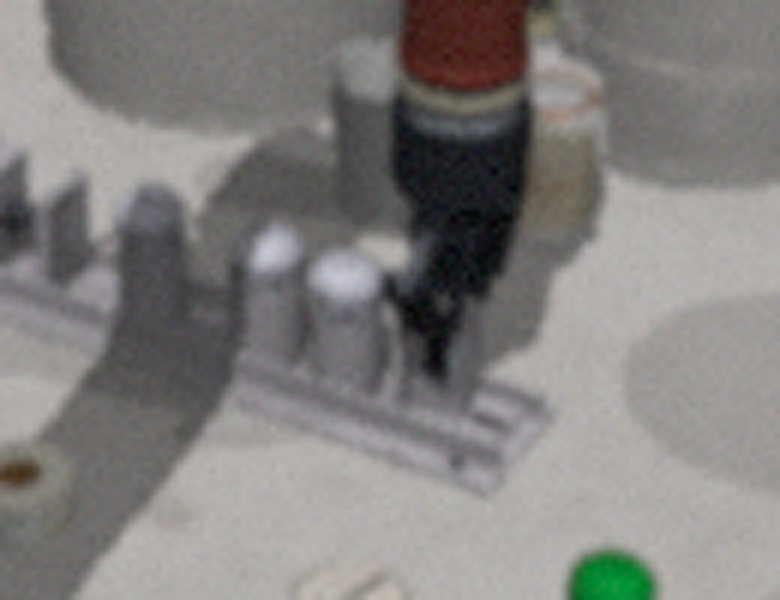

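Run:
```python
from h import *
def rd():
    Fs=[]
    for _ in range(6):
        Fs.append(arm.read_ft_force());arm.pause(.02)
    F=np.mean(Fs,0);return F
z=.1158
arm.line_to([*rk(0,-.1405),z],.04);print(rd().round(2))
for y in (-.12,-.10,-.08,-.065,-.055,-.047,-.042):
    arm.line_to([*rk(0,y),z],.035);F=rd();q=arm.read_tool_pos()
    print(y,torack(q).round(4),q[2].round(4),"push",-(F[:2]@AX).round(2),F.round(2),np.round(arm.read_time(),2))
    if -(F[:2]@AX)>5: break
cv2.imwrite("pics/s9.png",cv2.resize(snapshot("scene")[140:240,180:310],None,fx=6,fy=6,interpolation=cv2.INTER_CUBIC))
```

```text
[-0.57  0.18 -0.17]
-0.12 [-1.000e-04 -1.199e-01] 0.1157 push -0.07 [ 0.05  0.06 -1.94] 21.28
-0.1 [-0.     -0.0998] 0.1158 push 0.01 [-0.07 -0.01 -2.07] 22.1
-0.08 [-0.0001 -0.0796] 0.1157 push -0.27 [-0.12  0.27 -2.  ] 22.92
-0.065 [-0.0001 -0.0643] 0.1157 push -0.11 [-0.09  0.11 -1.84] 23.6
-0.055 [-0.0001 -0.0542] 0.1157 push -0.15 [ 0.36  0.13 -1.99] 24.13
-0.047 [-0.     -0.0463] 0.1158 push 0.22 [ 0.05 -0.22 -2.25] 24.61
-0.042 [-0.     -0.0417] 0.1158 push 0.71 [-0.01 -0.72 -2.65] 25.0
```

View pics/s9.png

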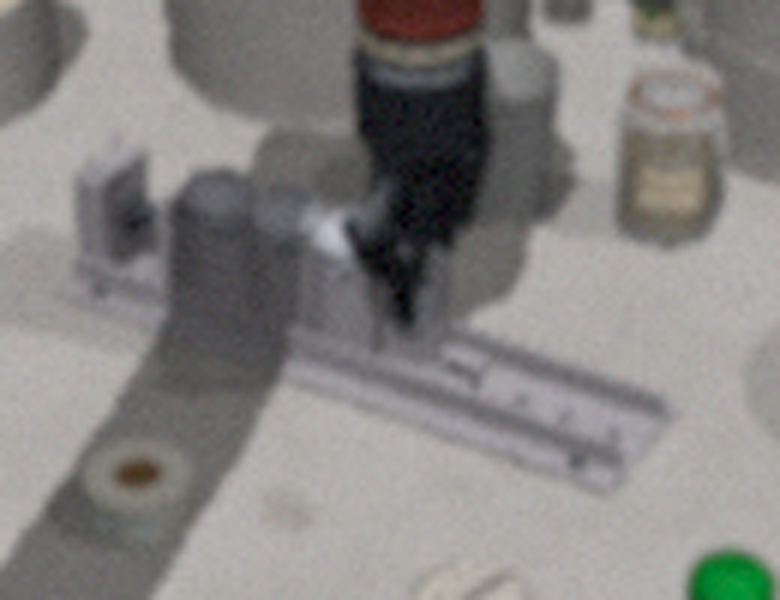

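The row has closed up in line and upright, so I'll press in 2 mm steps while watching the force.

Run:
```python
from h import *
z=.1158
def rd(n=8):
    Fs=[]
    for _ in range(n):
        Fs.append(arm.read_ft_force());arm.pause(.02)
    return np.mean(Fs,0)
for y in np.arange(-.040,-.016,.002):
    arm.line_to([*rk(0,y),z],.02);F=rd();q=arm.read_tool_pos();P=-(F[:2]@AX)
    print(round(y,4),torack(q).round(4),q[2].round(4),"push",P.round(2),F.round(2),np.round(arm.read_time(),2))
    if P>7.4: break
```

```text
-0.04 [ 0.     -0.0402] 0.1158 push 1.72 [ 0.05 -1.72 -1.98] 25.43
-0.038 [ 0.     -0.0379] 0.1158 push 1.92 [-0.07 -1.92 -2.46] 25.82
-0.036 [ 0.     -0.0362] 0.1158 push 3.02 [-0.05 -3.02 -1.92] 26.2
-0.034 [ 0.     -0.0345] 0.1158 push 4.78 [-0.12 -4.78 -1.81] 26.58
-0.032 [ 0.     -0.0328] 0.1158 push 5.18 [-0.1  -5.18 -1.51] 26.97
-0.03 [ 0.     -0.0314] 0.1159 push 6.02 [-0.38 -6.01 -1.34] 27.35
-0.028 [ 0.0001 -0.0301] 0.116 push 7.16 [-0.33 -7.15 -1.09] 27.73
-0.026 [ 0.0001 -0.0289] 0.116 push 8.42 [-0.29 -8.42 -0.85] 28.12
```

Run:
```python
from h import *
for _ in range(3):
    arm.pause(.4);Fs=[]
    for _ in range(10):Fs.append(arm.read_ft_force());arm.pause(.02)
    F=np.mean(Fs,0);q=arm.read_tool_pos();print("push",-(F[:2]@AX).round(2),F.round(2),torack(q).round(5),q[2].round(5),arm.read_opening(),np.round(arm.read_time(),2))
def crop(t,x,y,w,h,k,name):
    c=cv2.resize(t[y:y+h,x:x+w],None,fx=k,fy=k,interpolation=cv2.INTER_CUBIC)
    for i in range(0,w,10):cv2.putText(c,str(x+i),(i*k,10),0,.35,(0,255,255));cv2.line(c,(i*k,12),(i*k,16),(0,255,255))
    cv2.imwrite(name,c)
t=snapshot("top");t=np.clip((t.astype(float)-20)*1.7,0,255).astype('uint8')
crop(t,175,175,90,50,8,"pics/t10.png");crop(snapshot("scene"),180,130,110,90,6,"pics/s10.png")
```

```text
push 8.58 [-0.54 -8.56 -0.86] [ 0.00011 -0.0289 ] 0.11605 0.205227121343588 28.68
push 8.31 [-0.31 -8.3  -1.01] [ 9.000e-05 -2.888e-02] 0.11605 0.2052661603987442 29.25
push 8.64 [-0.6  -8.63 -1.1 ] [ 7.00e-05 -2.89e-02] 0.11603 0.2050288293437931 29.82
```

View pics/t10.png

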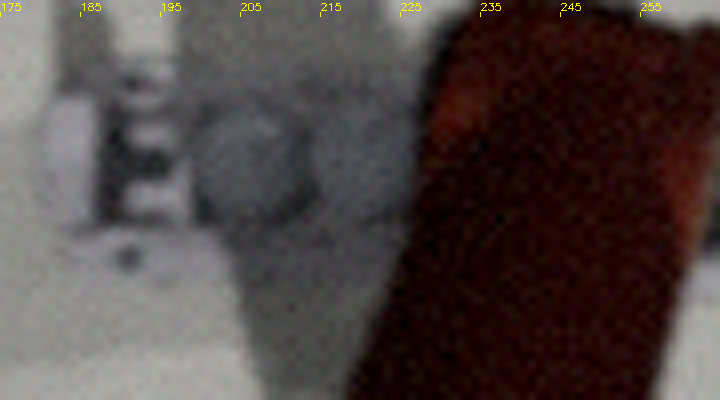

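View pics/s10.png

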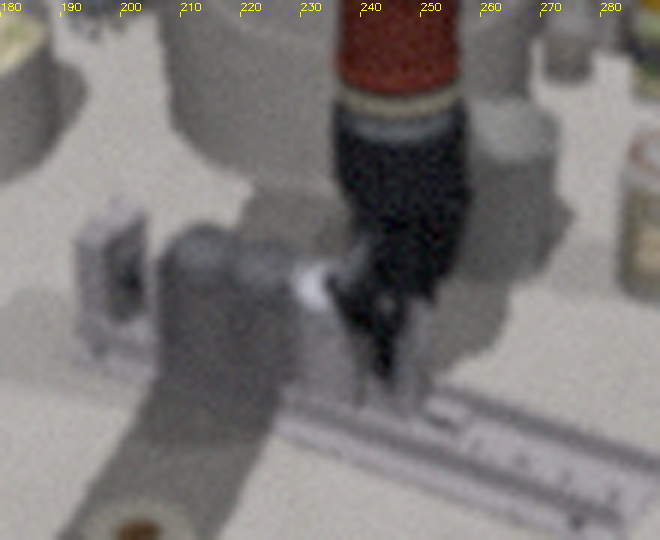

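Run:
```python
from station import ticket
print(ticket.finish_job())
```

```text
the job is handed in; nothing more can be done
None
```

I handed the job in at about 29.8 s on the robot clock, with the gripper still holding the end stop pressed against the row. No verdict is reported.

- **Shaker:** I stood the steel-grey loose shaker in the channel behind the other two and released it upright. The green look-alikes, cup, jar, label roll and timer were not touched.
- **End stop:** I gripped it across its rib and set it flat in the channel, face plate towards the shakers. Then I slid it along until the row closed up and the end plate was pressed in.
- **Last checks:**
  - The push was steady at 8.3 to 8.6 N over 1.7 s, and the gripper position held within 0.1 mm.
  - The last pictures show the three shakers upright and closed up.
  - The force puts the plate about 10 mm in, and its shift of about 4 pixels in the top view puts it about 11 mm in.
- **Loose end:** the force rose slightly less per millimetre than the spring alone would give (about 0.74 against 0.80 N/mm). I put this down to friction and noise. No check failed.

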